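# Load a dental cast into the light-curing unit and shut its hood

### The arm

A 6-joint arm with a two-finger parallel gripper is mounted at the origin on the work surface. World frame = base frame: x ahead of the robot, y to its left, z up, the work surface at z = 0. Lengths are in m, angles in degrees, forces in N, time in s.
With the tool pointing down it reaches from about 0.4 to 0.825 m from the base axis. Payload 7 kg.
Tool frame: the origin (TCP) lies midway between the tips of the shut fingers; the grasp point (between the pads) lies 19 mm behind it (ctrl.hold_point_z is the distance from the TCP to the grasp point, in m); z points along the fingers, y is the line along which they close (so a half turn about z gives the same grasp; the last joint's range is limited). The gripper opens to 88 mm and grips with 3 to 60 N. Pads are 19 mm wide; open, the fingers measure 130 mm over their backs; the gripper's body (78 mm by 193 mm) begins 47 mm behind the grasp point.
Start: joints at [91.908, 20.546, 0.682, 0, -70.136, -16.507], TCP at [0.17, 0.653, 0.227] pointing down, gripper open.
Joint ranges: [-176.03, 176.03], [-82.01, 121.73], [-58.28, 71.71], [-173.87, 95.51], [-174.79, -0.11], [-173.66, 173.66]. Speed limits (degrees/s): [136.94, 136.94, 172.46, 180, 180, 180].

### API

Orientations are given as [roll, pitch, yaw] about the fixed x, y, z axes, in that order (R = Rz(yaw) Ry(pitch) Rx(roll)).
In Python, from plant import ctrl gives the robot as it stands.
- The arm moves only by the tool apply_moves, never from a script. Its argument "deltas" is a list of rows, each an object with "fingers": the finger opening in mm, from 0 to 87.6; "delta_pos": the shift along the tool's x, y, z in mm, a list of three; "angular": the turn, a rotation vector about the tool's x, y, z in degrees, a list of three. A call has 1 to 10 rows; each row is the pose to reach, as a shift and turn from the pose commanded when the call began, along the tool's axes at that moment; what a row does not reach only later rows make up. A row lasts 1/10 s, in which the tool goes at most 50 mm and 8.59 degrees, less where a joint would pass 70% of its speed; a pose out of reach is approached as far as the arm can. A call with a gripper value outside its range is refused whole. The fingers move at their own pace and stop on an object; the grip force is fixed at half the most. Time passes only in rows, so rows that repeat a pose let the fingers close. It gives the time, the measured TCP pose, the force, the opening and the grip force at its end, in the units of the state.
- ctrl.get_obs(): the state, without advancing time (a new reading comes with each control period).
- ctrl.snapshot(name): name is "side" or "top" or "wrist"; returns the picture (384x512x3 uint8, red, green, blue); there is no depth.
- ctrl.camera_params(name): a dict with "fx", "fy", "cx", "cy" (pixels), "dist_coeffs" ([k1, k2, p1, p2, k3] as OpenCV has them; the pictures are not rectified), "cam_to_world" (4x4, takes a point from camera to world coordinates); the wrist camera has in their place "mount" (4x4, takes a point from camera to tool coordinates, whose origin is the TCP and whose axes are the flange's). Camera axes: x right, y up, looking along -z (the intrinsics and any distortion apply to the point x, -y, -z); pixel columns grow to the right and rows downward; lengths in m; the calibration is good to about 2 mm. A picture is of the moment at which its call begins: read the wrist's pose just before it. camera_params takes no time and is no camera call.
- ctrl.close_job(): hands the job in; it is judged then, once.
The state is a dict: "clock": time; "joint_pos": joint angles; "qvel": joint speeds; "tau": joint torques, N m; "tool_pos": TCP position; "orientation": TCP orientation; "force": force on the tool from outside, world axes, zero at the start; "moment": the same for the moment, N m; "opening": finger opening in m; "gripper_force": force on a finger pad.
Only numpy, scipy, OpenCV 4.12 (cv2) and the standard library are available. Lean on these libraries where they do the work, as an engineer would, in place of code of your own. Each camera call takes 0.05 s, during which the arm holds its last target. There are 200 camera calls.

### The job

Load the plaster cast that stands on the notched metal plate into the curing unit: slide it in along the track from the front until the plate clicks home between the two spring balls, and leave it there. Then, with the cast in, break the locked stay at the unit's side by pushing its knuckle over, and lower the hood fully shut, gently, without letting it drop. Leave the other things on the bench undisturbed.

Things in the scene. Friction and masses are not known exactly. Their poses are not given: they have to be found in the camera images.
- carrier: Part to load: aluminium plate 60 (x) x 56 (y) x 10 mm carrying a plaster cast. Origin: centre of its underside, z up. Cast: block 44 (x) x 36 (y) mm, from 10 to 36 mm up (grip across y); teeth on it to 46 mm, look only. A notch 12 mm long, 4 mm deep in the middle of each y side of the plate; corners chamfered. Same either way round. 0.12 to 0.22 kg.
- unit: Curing unit, fixed: white plinth, x from -150 to +140 mm, y +-100 mm, flat top at z 70 mm; origin on the bench under it, x from its open front (robot side) to its hinged back. A straight track runs along x on its top: channel 59 mm wide, x from -60 mm to an end stop at +62.5 mm; flared guides widen the entry to 80 mm at x -86 mm.
- seat (a point): On the plinth top between the two 20 mm spring balls, on the track's centreline at unit x 30 mm: where the carrier's origin is when home (balls in its notches). Axes as the unit's. Each ball gives way sideways at 2 to 4 N: the push takes 5 to 20 N. Rail lips, 11.5 to 15.5 mm above the plinth, cover the plate's edges by 3.5 mm: it only slides in from the front.
- apron (a point): On the plinth top in front of the track, on its centreline, 135 mm in front of seat: a flat free place to set the carrier down. Axes as the unit's.
- hood (a joint): Hood hinge, rad: 0 = standing open at 65 degrees (start), 1.134 = shut on the plinth. Axis: the unit's y through hood_hinge. White shell 215 mm long, 190 wide, 65 deep, 0.8 kg; when open it overhangs the back of the track. Locked by the stay at the start; then hinge friction holds it near fully open, but lowered by 10 to 20 degrees it falls by itself.
- hood_hinge (a point): Point on the hood's hinge axis in the middle of the unit (unit frame x=125, z=75 mm).
- handle (a point): Middle of the hood's handle, a round steel bar 12 mm thick, 132 mm long along the unit's y, 50 mm off the hood's front wall (44 mm gap; legs 60 mm either side of the middle). Hood shut: 265 mm in front of and 32 mm above the hinge axis; hood open: that, turned up 65 degrees about the hinge.
- knuckle (a joint): Angle of the stay's knuckle, rad: 0 = locked, over-centre against its stop (start); about 0.16 = dead straight; beyond that the stay is broken, and it folds further as the hood comes down (about 2.7 when shut). Pushed over with a few N.
- knuckle_pin (a point): On the stay knuckle's steel pin, 14 mm thick, that sticks out along the unit's -y from the flat two-link stay on the unit's right (-y) flank; its free length is unit y -112 to -170 mm, this point at -145 mm. To break the stay push the pin back and down (unit +x and -z, 30 to 45 degrees below level) by some 15 mm.
- bare_cast: Bystander: a plaster cast without a plate, 44 x 36 x 36 mm. Leave alone.
- burner: Bystander: brass spirit burner, 46 mm wide, 50 mm high.
- knife: Bystander: wax spatula lying flat, 170 mm.
- bowl: Bystander: green mixing bowl, 110 mm wide, 55 mm high.
- jar: Bystander: glass jar, 50 mm wide, 60 mm high.
- amber: Bystander: amber bottle, 60 mm wide, 150 mm high.
- spray: Bystander: blue can, 64 mm wide, 190 mm high.
Mind the look-alikes: they are no part of the job. What is shaped like the carrier but blue is not meant.

How it is judged (in metres and radians):
On the way, in this order (a step that is already met when the one before it is completed fails the run):
1. the carrier is clicked home between the balls while the hood still stands open (x of carrier in the frame of seat between -0.003 and 0.003 m and z of carrier in the frame of seat between -0.003 and 0.003 m and horizontal distance between carrier and seat below 0.004 m and value of joint hood below 0.1 rad), for 0.2 s.
2. the stay is broken at its knuckle (value of joint knuckle above 0.22 rad), for 0.05 s.
At the end, for the whole second after the job is handed in: The hood is shut (joint above 1.10 rad) and at rest, and the carrier sits clicked between the balls: within 3 mm along the track and in height, 4 mm in plan, aligned within 0.1 rad, at rest (value of joint hood above 1.1 rad and velocity of joint hood between -0.05 and 0.05 rad/s and x of carrier in the frame of seat between -0.003 and 0.003 m and z of carrier in the frame of seat between -0.003 and 0.003 m and horizontal distance between carrier and seat below 0.004 m and angle between the x axis of carrier and the x axis of seat, either way round below 0.1 rad and linear speed of carrier below 0.02 m/s); the robot touches nothing.
It fails at once if the hood drops shut: over its last 0.25 rad it closes faster than 1 rad/s (about 0.27 m/s at the handle) (value of joint hood above 0.884 rad and velocity of joint hood above 1 rad/s).
It fails at once if the cast on its plate is tipped over (angle between carrier's own z axis and vertical above 0.8 rad).
It fails at once if a bystander is pushed or knocked more than 30 mm (distance of any of bare_cast, burner, knife, bowl, jar, amber, spray from where it was at the start of the episode above 0.03 m).
It also fails if it takes over 72 s, if anything falls off the work surface, if the arm or the gripper's body presses on something with over 40 N, if the wrist force passes 120 N, or if a joint passes its speed limit or range.

## Working session

There is one attempt and no reset: what is moved stays moved. The work goes in short steps, Python scripts to look and compute and a tool call to move; the robot and the scene stay as the last step left them, time stands still between calls to the robot, and variables do not carry over. Pictures are saved under pics/ and viewed, at most 12 in all, crops included, and the job is handed in when it is done.

Besides the shell and the picture viewer there is one more tool, called after "Request:" in YAML: its name, and indented under it one key for each argument. apply_moves: Moves the arm, as the interface text tells. Its arguments: {"type":"object","properties":{"deltas":{"type":"array"}},"required":["deltas"]}

```bash
ls; mkdir -p pics; python3 - <<'E'
from plant import ctrl
import cv2,json
o=ctrl.get_obs();print(o)
import numpy as np
np.set_printoptions(precision=4,suppress=True)
for n in("side","top","wrist"):
    print(n,ctrl.camera_params(n))
ims=[]
for n in("side","top","wrist"):
    im=ctrl.snapshot(n);cv2.imwrite(f"pics/{n}0.png",im[:,:,::-1])
E
```

```text
pics
{'clock': 0.0, 'joint_pos': array([ 9.19079428e+01,  2.05926615e+01,  6.33149596e-01, -2.05225254e-02,
       -7.01347710e+01, -1.65053469e+01]), 'qvel': array([-0.00945685, -0.0507316 , -0.08083264, -0.04097478, -0.08164607,
       -0.02636301]), 'tau': array([ 3.16430132e-04, -5.82714593e+01,  2.93050826e+01,  6.99717432e+00,
        7.11073910e-03, -1.48600216e-04]), 'tool_pos': array([0.1700352 , 0.65272669, 0.22560283]), 'orientation': array([ 1.79904121e+02, -8.29158634e-03, -1.46043868e+01]), 'force': array([-0.67510628,  0.42106448,  0.11455185]), 'moment': array([-0.04381797,  0.02860874,  0.00284485]), 'gripper_force': 0.0, 'opening': 0.08716980399715733}
side {'fx': 437.0270161293563, 'fy': 437.0270161293563, 'cx': 257.27247090793094, 'cy': 199.57663160623108, 'dist_coeffs': array([-0.0501,  0.    ,  0.    ,  0.    ,  0.    ]), 'cam_to_world': array([[ 0.7594,  0.3014, -0.5766, -0.1193],
       [-0.6502,  0.3849, -0.6551, -0.7332],
       [ 0.0245,  0.8724,  0.4882,  0.7614],
       [ 0.    ,  0.    ,  0.    ,  1.    ]])}
top {'fx': 489.4653140976636, 'fy': 489.4653140976636, 'cx': 255.0155304208619, 'cy': 192.12226671227828, 'dist_coeffs': array([0.046, 0.   , 0.   , 0.   , 0.   ]), 'cam_to_world': array([[ 0.0109,  0.9906, -0.1362,  0.3658],
       [-0.9999,  0.0105, -0.004 ,  0.0048],
       [-0.0026,  0.1362,  0.9907,  1.5045],
       [ 0.    ,  0.    ,  0.    ,  1.    ]])}
wrist {'fx': 293.6486745750479, 'fy': 293.6486745750479, 'cx': 248.27606613486904, 'cy': 189.381905323021, 'dist_coeffs': array([-0.0273,  0.    ,  0.    ,  0.    ,  0.    ]), 'mount': array([[-0.001 ,  0.9692,  0.2463,  0.0653],
       [ 1.    ,  0.001 ,  0.0002, -0.0001],
       [-0.0001,  0.2463, -0.9692, -0.1584],
       [ 0.    ,  0.    ,  0.    ,  1.    ]])}
```

View pics/top0.png

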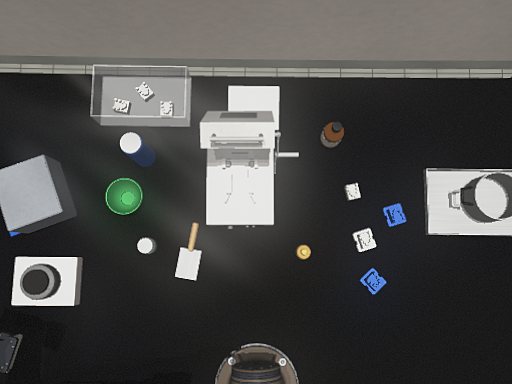

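View pics/side0.png

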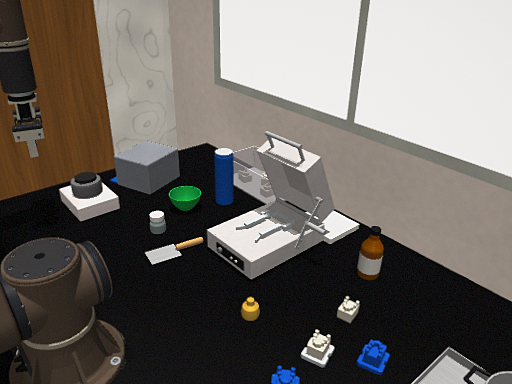

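The top view shows white casts at (364,240), which has a plate under it, and at (352,191), which is bare. Two blue copies sit at (395,215) and (373,281), and there are casts in the bin at about (145,95). The unit's plinth front edge runs (207,224)–(273,224), and the pin is at (288,155). (364,240) fits the carrier: white, plated and not blue. I'll confirm it in a crop.

```bash
cat > h.py <<'E'
import numpy as np,cv2
from plant import ctrl
from scipy.spatial.transform import Rotation as R
np.set_printoptions(precision=4,suppress=True)
def cam(n,obs=None):
    p=ctrl.camera_params(n)
    if n=="wrist":
        T=np.eye(4);T[:3,:3]=R.from_euler('xyz',obs['orientation'],degrees=True).as_matrix();T[:3,3]=obs['tool_pos']
        M=T@p['mount']
    else: M=p['cam_to_world']
    K=np.array([[p['fx'],0,p['cx']],[0,p['fy'],p['cy']],[0,0,1]])
    return K,p['dist_coeffs'],M
def rays(c,px):
    K,d,M=c
    u=cv2.undistortPoints(np.array(px,float).reshape(-1,1,2),K,d).reshape(-1,2)
    D=np.c_[u[:,0],-u[:,1],-np.ones(len(u))]@M[:3,:3].T
    return M[:3,3],D
def onplane(c,px,z):
    o,D=rays(c,px);return o+D*((z-o[2])/D[:,2])[:,None]
def proj(c,P):
    K,d,M=c
    q=(np.atleast_2d(P)-M[:3,3])@M[:3,:3]; q=q*[1,-1,-1]
    return cv2.projectPoints(q,np.zeros(3),np.zeros(3),K,d)[0].reshape(-1,2)
def tri(c1,p1,c2,p2):
    o1,d1=rays(c1,p1);o2,d2=rays(c2,p2);d1=d1[0];d2=d2[0]
    s=np.linalg.lstsq(np.c_[d1,-d2],o2-o1,rcond=None)[0]
    a=o1+s[0]*d1;b=o2+s[1]*d2
    return (a+b)/2,np.linalg.norm(a-b)
E
python3 - <<'E'
from h import *
t=cv2.imread("pics/top0.png");s=cv2.imread("pics/side0.png");w=cv2.imread("pics/wrist0.png")
a=cv2.resize(t[170:300,330:420],None,fx=4,fy=4,interpolation=cv2.INTER_CUBIC)
b=cv2.resize(t[80:240,195:305],None,fx=3.6,fy=3.6,interpolation=cv2.INTER_CUBIC)
H=max(a.shape[0],b.shape[0]);c=np.zeros((H,a.shape[1]+b.shape[1],3),np.uint8)
c[:a.shape[0],:a.shape[1]]=a;c[:b.shape[0],a.shape[1]:]=b
cv2.imwrite("pics/crop1.png",c);print(c.shape)
ct=cam("top")
print(onplane(ct,[[207,224],[273,224]],.07))
hsv=cv2.cvtColor(t,cv2.COLOR_BGR2HSV)
m=((hsv[...,2]>110)&(hsv[...,1]<90)).astype(np.uint8)
for cn in cv2.findContours(m[170:300,330:420].copy(),cv2.RETR_EXTERNAL,cv2.CHAIN_APPROX_NONE,offset=(330,170))[0]:
    if cv2.contourArea(cn)>60: 
        r=cv2.minAreaRect(onplane(ct,cn.reshape(-1,2),.01)[:,:2].astype(np.float32));print(cv2.boundingRect(cn),r)
E
```

```text
(576, 756, 3)
[[ 0.4671  0.1503  0.07  ]
 [ 0.4692 -0.0431  0.07  ]]
(353, 228, 24, 24) ((0.42890724539756775, -0.32137376070022583), (0.061394814401865005, 0.05792006105184555), 19.00779914855957)
(345, 183, 16, 17) ((0.5771039128303528, -0.2889297306537628), (0.047144658863544464, 0.04005700349807739), 14.125481605529785)
```

View pics/crop1.png

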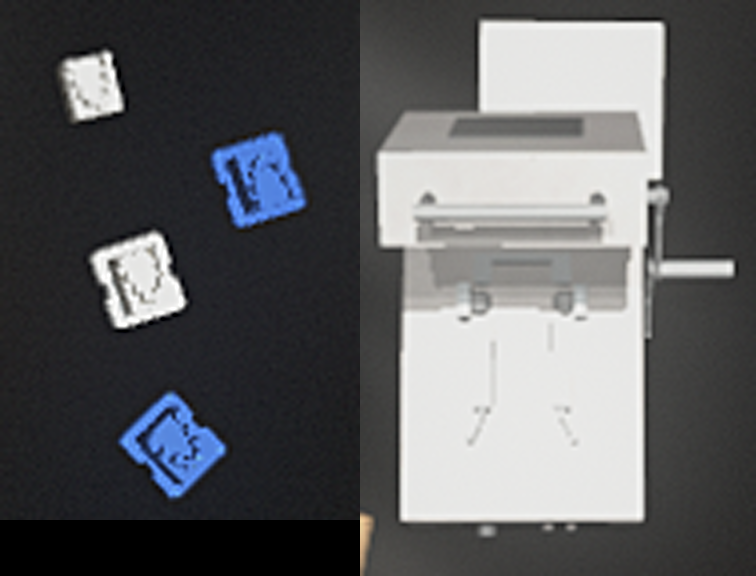

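The crop confirms it: the white cast on the notched plate is at top-image (364,240), with yaw about 18°. The bare cast at (352,191) has no plate, and the two others are blue. Next I need a closer wrist look at the unit.

```bash
cat > mv.py <<'E'
import sys
from h import *
# usage: mv.py x y z roll pitch yaw  -> delta in tool axes
def delta(pos,eul):
    o=ctrl.get_obs();A=R.from_euler('xyz',o['orientation'],degrees=True);B=R.from_euler('xyz',eul,degrees=True)
    return A.inv().apply(np.array(pos)-o['tool_pos'])*1000,(A.inv()*B).as_rotvec(degrees=True)
if __name__=="__main__":
    v=list(map(float,sys.argv[1:]));d,r=delta(v[:3],v[3:]);print(d.round(1),r.round(2))
E
python3 mv.py .45 .054 .40 180 0 0
```

```text
[ 421.9  509.2 -173.4] [  0.08   0.   -14.6 ]
```

Request:
apply_moves:
  deltas:
    - {"fingers":87,"delta_pos":[422,509,-173],"angular":[0,0,-14.6]}
    - {"fingers":87,"delta_pos":[422,509,-173],"angular":[0,0,-14.6]}
    - {"fingers":87,"delta_pos":[422,509,-173],"angular":[0,0,-14.6]}
    - {"fingers":87,"delta_pos":[422,509,-173],"angular":[0,0,-14.6]}
    - {"fingers":87,"delta_pos":[422,509,-173],"angular":[0,0,-14.6]}
    - {"fingers":87,"delta_pos":[422,509,-173],"angular":[0,0,-14.6]}
    - {"fingers":87,"delta_pos":[422,509,-173],"angular":[0,0,-14.6]}
    - {"fingers":87,"delta_pos":[422,509,-173],"angular":[0,0,-14.6]}
    - {"fingers":87,"delta_pos":[422,509,-173],"angular":[0,0,-14.6]}
    - {"fingers":87,"delta_pos":[422,509,-173],"angular":[0,0,-14.6]}

```text
clock: 1.15
tool_pos: [0.3752, 0.213, 0.3539]
orientation: [-180.0, -0.0, 0.0]
force: [0.9, 0.7, -0.2]
opening: 0.0872
gripper_force: 0.0
```

```bash
python3 mv.py .45 .054 .40 180 0 0
```

```text
[ 74.8 159.  -46.2] [-0.04 -0.02  0.04]
```

Request:
apply_moves:
  deltas:
    - {"fingers":87,"delta_pos":[75,159,-46],"angular":[0,0,0]}
    - {"fingers":87,"delta_pos":[75,159,-46],"angular":[0,0,0]}
    - {"fingers":87,"delta_pos":[75,159,-46],"angular":[0,0,0]}
    - {"fingers":87,"delta_pos":[75,159,-46],"angular":[0,0,0]}
    - {"fingers":87,"delta_pos":[75,159,-46],"angular":[0,0,0]}
    - {"fingers":87,"delta_pos":[75,159,-46],"angular":[0,0,0]}

```text
clock: 1.75
tool_pos: [0.45, 0.0554, 0.3988]
orientation: [-180.0, 0.0, -0.1]
force: [0.4, 0.9, 0.1]
opening: 0.0871
gripper_force: 0.0
```

```bash
python3 - <<'E'
from h import *
o=ctrl.get_obs();np.save("pics/o1.npy",np.r_[o['tool_pos'],o['orientation']]);print(o['tool_pos'],o['orientation'],o['joint_pos'])
im=ctrl.snapshot("wrist");cv2.imwrite("pics/w1.png",im[:,:,::-1])
cv2.imwrite("pics/w1b.png",cv2.resize(im[:,:,::-1],(800,600),interpolation=cv2.INTER_CUBIC))
E
python3 mv.py .43 -.32 .25 180 0 18
```

```text
[0.45   0.0554 0.3988] [-179.9903    0.029    -0.135 ] [ 32.021   -4.9638  -7.5846  -0.0237 -87.3987  57.8451]
[-19.4 376.1 148.7] [ -0.01   0.04 -18.05]
```

View pics/w1b.png

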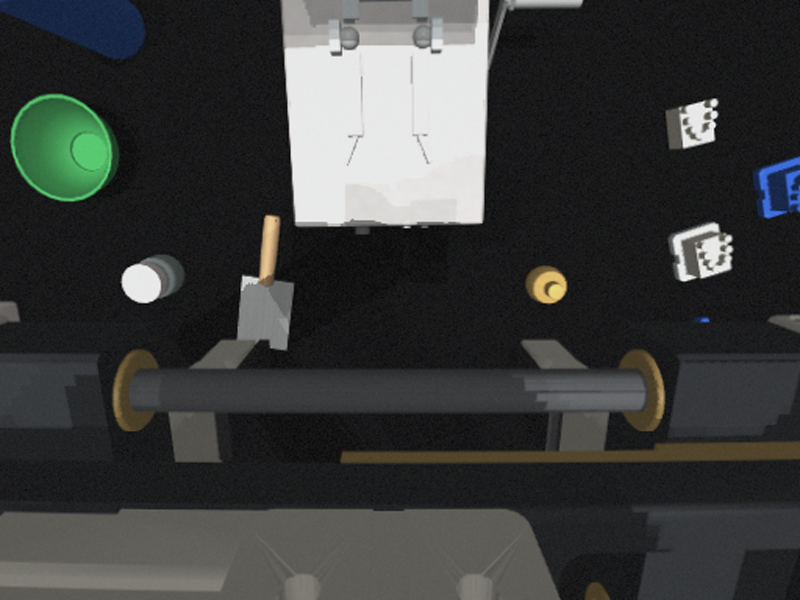

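The wrist view (shown at 1.5625x) has the plinth front corners at (296,224) and (484,222). The spring balls are at (348,38) and (423,38), and the carrier is at (702,250). I'll fit the unit frame from the edges and balls.

```bash
python3 - <<'E'
from h import *
v=np.load("pics/o1.npy");c=cam("wrist",dict(tool_pos=v[:3],orientation=v[3:]))
g=cv2.GaussianBlur(cv2.imread("pics/w1.png",0),(3,3),0).astype(float)
def edge(prof,xs,rise):  # subpixel steepest
    d=np.diff(prof);k=np.argmax(d if rise else -d);return xs[k]+.5
L=[[edge(g[y,150:230],np.arange(150,230),True),y] for y in range(60,130,3)]
Rr=[[edge(g[y,270:340],np.arange(270,340),False),y] for y in range(60,130,3)]
F=[[x,edge(g[110:170,x],np.arange(110,170),False)] for x in range(200,300,4)]
def fit(px):
    P=onplane(c,px,.07)[:,:2]
    vx,vy,x0,y0=cv2.fitLine(P.astype(np.float32),cv2.DIST_HUBER,0,.001,.001).ravel()
    return vx,vy,x0,y0,np.degrees(np.arctan2(vy,vx))
print(fit(L));print(fit(Rr));print(fit(F))
b=np.array([[348,38],[423,38]])/1.5625
print("balls z.075..08",onplane(c,b,.075))
print("corners",onplane(c,np.array([[296,224],[484,222]])/1.5625,.07))
# track slots
print(onplane(c,np.array([[361,55],[357,135],[413,55],[414,135]])/1.5625,.085))
ct=cam("top")
print(tri(c,[[545/1.5625,3/1.5625]],ct,[[288,155]]))
# pin in top and side, handle in top & side
cs=cam("side");print("handle ends",tri(ct,[[213,140]],cs,[[265,138]]),tri(ct,[[266,140]],cs,[[300,161]]))
# carrier plate
im=cv2.imread("pics/w1.png");m=(im.min(2)>110).astype(np.uint8);m[:, :420]=0;m[190:]=0
for cn in cv2.findContours(m,cv2.RETR_EXTERNAL,cv2.CHAIN_APPROX_NONE)[0]:
    if cv2.contourArea(cn)>60: print(cv2.boundingRect(cn),cv2.minAreaRect(onplane(c,cn.reshape(-1,2),.01)[:,:2].astype(np.float32)))
E
```

```text
(np.float32(0.9999322), np.float32(0.011642785), np.float32(0.55398905), np.float32(0.1553322), np.float32(0.66709745))
(np.float32(0.9999576), np.float32(0.009207283), np.float32(0.5601057), np.float32(-0.04310829), np.float32(0.5275459))
(np.float32(0.022825718), np.float32(-0.99973947), np.float32(0.469391), np.float32(0.05877215), np.float32(-88.69206))
balls z.075..08 [[0.6472 0.0932 0.075 ]
 [0.647  0.0215 0.075 ]]
corners [[ 0.47    0.1527  0.07  ]
 [ 0.4714 -0.0457  0.07  ]]
[[0.6297 0.0805 0.085 ]
 [0.5577 0.0856 0.085 ]
 [0.6296 0.0315 0.085 ]
 [0.5575 0.0299 0.085 ]]
(array([ 0.6685, -0.0847,  0.103 ]), np.float64(0.000557585466321149))
handle ends (array([0.6562, 0.1175, 0.3162]), np.float64(0.006477424161739778)) (array([ 0.6639, -0.0145,  0.291 ]), np.float64(0.00643696841605816))
(445, 149, 24, 29) ((0.4267476797103882, -0.34316447377204895), (0.04765768721699715, 0.04524197056889534), 18.282045364379883)
(430, 142, 31, 38) ((0.4303831160068512, -0.3211643099784851), (0.061570946127176285, 0.0580441877245903), 18.441980361938477)
(435, 63, 25, 32) ((0.5786212086677551, -0.2992863655090332), (0.047458767890930176, 0.044149816036224365), 11.376731872558594)
```

Request:
apply_moves:
  deltas:
    - {"fingers":87,"delta_pos":[-20,376,100],"angular":[0,0,-18]}
    - {"fingers":87,"delta_pos":[-20,376,100],"angular":[0,0,-18]}
    - {"fingers":87,"delta_pos":[-20,376,100],"angular":[0,0,-18]}
    - {"fingers":87,"delta_pos":[-20,376,100],"angular":[0,0,-18]}
    - {"fingers":87,"delta_pos":[-20,376,100],"angular":[0,0,-18]}
    - {"fingers":87,"delta_pos":[-20,376,100],"angular":[0,0,-18]}
    - {"fingers":87,"delta_pos":[-20,376,100],"angular":[0,0,-18]}
    - {"fingers":87,"delta_pos":[-20,376,100],"angular":[0,0,-18]}
    - {"fingers":87,"delta_pos":[-20,376,100],"angular":[0,0,-18]}
    - {"fingers":87,"delta_pos":[-20,376,100],"angular":[0,0,-18]}

```text
clock: 2.8
tool_pos: [0.4298, -0.3199, 0.2978]
orientation: [-179.9, 0.1, 17.9]
force: [0.3, 1.1, 0.4]
opening: 0.087
gripper_force: 0.0
```

```bash
python3 - <<'E'
from h import *
o=ctrl.get_obs();c=cam("wrist",o);print(o['tool_pos'],o['orientation'])
im=ctrl.snapshot("wrist")[:,:,::-1].copy();cv2.imwrite("pics/w2.png",im)
p=proj(c,[[.4304,-.3212,.01]])[0];print(p)
m=(im.min(2)>90).astype(np.uint8)
for cn in cv2.findContours(m,cv2.RETR_EXTERNAL,cv2.CHAIN_APPROX_NONE)[0]:
    if cv2.contourArea(cn)>300 and abs(cv2.boundingRect(cn)[0]-p[0])<120:
        print(cv2.boundingRect(cn),cv2.minAreaRect(onplane(c,cn.reshape(-1,2),.01)[:,:2].astype(np.float32)))
x,y=map(int,p);x0,y0=max(x-80,0),max(y-80,0)
a=cv2.resize(im[y0:y0+160,x0:x0+160],None,fx=3,fy=3,interpolation=cv2.INTER_CUBIC)
s=cv2.imread("pics/side0.png")[120:280,200:340];s=cv2.resize(s,None,fx=2.25,fy=3,interpolation=cv2.INTER_CUBIC)
cv2.imwrite("pics/crop2.png",np.hstack([a,s[:a.shape[0]]]));print(x0,y0,a.shape,s.shape)
E
```

```text
[ 0.4298 -0.3199  0.2978] [-179.9057    0.1167   17.9333]
[249.7746 158.4471]
(338, 242, 77, 21) ((0.34584274888038635, -0.569870114326477), (0.03655952960252762, 0.12994138896465302), 17.63468360900879)
(335, 218, 39, 18) ((0.3767811059951782, -0.5171326398849487), (0.029533475637435913, 0.06507211923599243), 17.70439338684082)
(232, 138, 37, 41) ((0.4304920732975006, -0.32129967212677), (0.061325736343860626, 0.055425211787223816), 18.811452865600586)
(307, 108, 38, 28) ((0.5173123478889465, -0.41112494468688965), (0.03916511312127113, 0.0533817857503891), 18.083192825317383)
(244, 30, 30, 41) ((0.5798414945602417, -0.2854927182197571), (0.0507136695086956, 0.03913131728768349), 13.80121898651123)
169 78 (480, 480, 3) (480, 315, 3)
```

View pics/crop2.png

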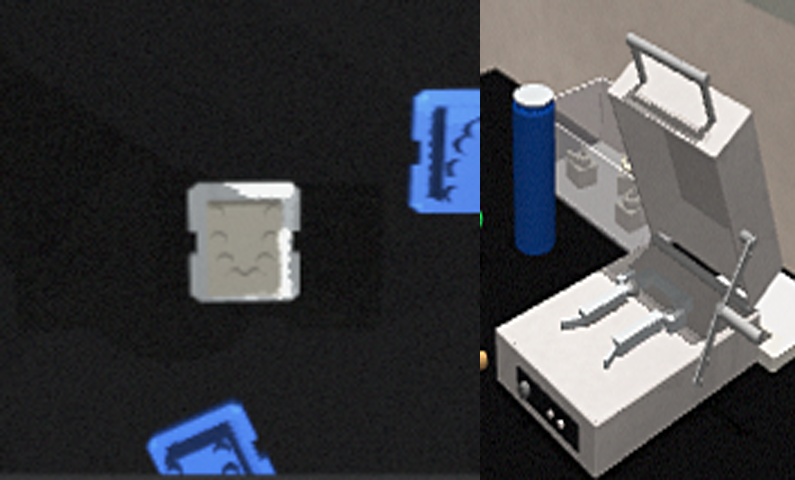

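The carrier is confirmed: notched, grey-white plate, centre (0.4305,-0.3213), yaw 18.6°, at wrist pixel about (250,159). The side half shows the pin running from about (307,223) to (328,232) and the handle from (267,134) to (301,146). I'll turn the tool half a turn, so the camera faces away from the hood, and descend.

Request:
apply_moves:
  deltas:
    - {"fingers":87,"delta_pos":[0,0,150],"angular":[0,0,80]}
    - {"fingers":87,"delta_pos":[0,0,150],"angular":[0,0,80]}
    - {"fingers":87,"delta_pos":[0,0,150],"angular":[0,0,80]}
    - {"fingers":87,"delta_pos":[0,0,150],"angular":[0,0,80]}
    - {"fingers":87,"delta_pos":[0,0,150],"angular":[0,0,80]}
    - {"fingers":87,"delta_pos":[0,0,150],"angular":[0,0,80]}
    - {"fingers":87,"delta_pos":[0,0,150],"angular":[0,0,80]}
    - {"fingers":87,"delta_pos":[0,0,150],"angular":[0,0,80]}
    - {"fingers":87,"delta_pos":[0,0,150],"angular":[0,0,80]}
    - {"fingers":87,"delta_pos":[0,0,150],"angular":[0,0,80]}

```text
clock: 3.85
tool_pos: [0.4314, -0.3179, 0.1501]
orientation: [-179.9, -0.1, -62.1]
force: [0.7, 0.6, 0.2]
opening: 0.087
gripper_force: 0.0
```

```bash
python3 mv.py .4305 -.3213 .07 180 0 -161.4; python3 - <<'E'
from h import *
ct=cam("top");cs=cam("side")
for n,a,b in(("pin near",[277,154.4],[306.7,223.3]),("pin end",[298.6,154.4],[328,232.3]),("hL",[210.3,139.2],[267.5,134]),("hR",[263,139.2],[301.3,146])):
    print(n,*tri(ct,[a],cs,[b]))
E
```

```text
[ 2.5  2.4 80.1] [-0.11  0.02 99.28]
pin near [ 0.6675 -0.0516  0.1132] 0.0013809900895118284
pin end [ 0.6722 -0.1181  0.1149] 0.010407836867888995
hL [0.6601 0.12   0.3258] 0.0043534789555601736
hR [ 0.6602 -0.0104  0.3322] 0.00551691489317919
```

Request:
apply_moves:
  deltas:
    - {"fingers":87,"delta_pos":[3,2,80],"angular":[0,0,99.3]}
    - {"fingers":87,"delta_pos":[3,2,80],"angular":[0,0,99.3]}
    - {"fingers":87,"delta_pos":[3,2,80],"angular":[0,0,99.3]}
    - {"fingers":87,"delta_pos":[3,2,80],"angular":[0,0,99.3]}
    - {"fingers":87,"delta_pos":[3,2,80],"angular":[0,0,99.3]}
    - {"fingers":87,"delta_pos":[3,2,80],"angular":[0,0,99.3]}
    - {"fingers":87,"delta_pos":[3,2,80],"angular":[0,0,99.3]}
    - {"fingers":87,"delta_pos":[3,2,80],"angular":[0,0,99.3]}
    - {"fingers":87,"delta_pos":[3,2,80],"angular":[0,0,99.3]}
    - {"fingers":87,"delta_pos":[3,2,80],"angular":[0,0,99.3]}

```text
clock: 4.85
tool_pos: [0.4312, -0.3216, 0.0702]
orientation: [-179.9, 0.1, -148.1]
force: [-0.2, 0.5, -0.1]
opening: 0.0874
gripper_force: 0.0
```

```bash
python3 mv.py .4305 -.3213 .014 180 0 -161.4
```

```text
[ 0.5  0.7 56.2] [-0.07  0.08 13.3 ]
```

Request:
apply_moves:
  deltas:
    - {"fingers":87,"delta_pos":[0.5,0.7,0],"angular":[0,0,13.3]}
    - {"fingers":87,"delta_pos":[0.5,0.7,10],"angular":[0,0,13.3]}
    - {"fingers":87,"delta_pos":[0.5,0.7,30],"angular":[0,0,13.3]}
    - {"fingers":87,"delta_pos":[0.5,0.7,45],"angular":[0,0,13.3]}
    - {"fingers":87,"delta_pos":[0.5,0.7,56],"angular":[0,0,13.3]}
    - {"fingers":87,"delta_pos":[0.5,0.7,56],"angular":[0,0,13.3]}
    - {"fingers":30,"delta_pos":[0.5,0.7,56],"angular":[0,0,13.3]}
    - {"fingers":30,"delta_pos":[0.5,0.7,56],"angular":[0,0,13.3]}
    - {"fingers":30,"delta_pos":[0.5,0.7,56],"angular":[0,0,13.3]}
    - {"fingers":30,"delta_pos":[0.5,0.7,56],"angular":[0,0,13.3]}

```text
clock: 5.85
tool_pos: [0.4292, -0.3234, 0.0137]
orientation: [-180.0, 0.0, -161.2]
force: [0.0, -1.0, -0.1]
opening: 0.0609
gripper_force: 0.0
```

Request:
apply_moves:
  deltas:
    - {"fingers":30,"delta_pos":[0,0,0],"angular":[0,0,0]}
    - {"fingers":30,"delta_pos":[0,0,0],"angular":[0,0,0]}
    - {"fingers":30,"delta_pos":[0,0,0],"angular":[0,0,0]}
    - {"fingers":30,"delta_pos":[0,0,-30],"angular":[0,0,0]}
    - {"fingers":30,"delta_pos":[0,0,-60],"angular":[0,0,0]}
    - {"fingers":30,"delta_pos":[0,0,-100],"angular":[0,0,0]}
    - {"fingers":30,"delta_pos":[0,0,-140],"angular":[0,0,0]}
    - {"fingers":30,"delta_pos":[0,0,-160],"angular":[0,0,0]}
    - {"fingers":30,"delta_pos":[0,0,-160],"angular":[0,0,0]}

```text
clock: 6.75
tool_pos: [0.4305, -0.324, 0.1765]
orientation: [-179.8, 0.3, -161.2]
force: [0.6, -0.3, -1.7]
opening: 0.036
gripper_force: 30.0
```

```bash
python3 mv.py .513 .0556 .17 180 0 -179.2
```

```text
[-200.2  332.9    6.2] [-0.18  0.29 17.97]
```

Request:
apply_moves:
  deltas:
    - {"fingers":30,"delta_pos":[-200,333,6],"angular":[0,0,18]}
    - {"fingers":30,"delta_pos":[-200,333,6],"angular":[0,0,18]}
    - {"fingers":30,"delta_pos":[-200,333,6],"angular":[0,0,18]}
    - {"fingers":30,"delta_pos":[-200,333,6],"angular":[0,0,18]}
    - {"fingers":30,"delta_pos":[-200,333,6],"angular":[0,0,18]}
    - {"fingers":30,"delta_pos":[-200,333,6],"angular":[0,0,18]}
    - {"fingers":30,"delta_pos":[-200,333,6],"angular":[0,0,18]}
    - {"fingers":30,"delta_pos":[-200,333,6],"angular":[0,0,18]}
    - {"fingers":30,"delta_pos":[-200,333,6],"angular":[0,0,18]}
    - {"fingers":30,"delta_pos":[-200,333,6],"angular":[0,0,18]}

```text
clock: 7.75
tool_pos: [0.5105, 0.0575, 0.1657]
orientation: [-180.0, -0.1, -179.1]
force: [-0.7, -1.0, -1.5]
opening: 0.0355
gripper_force: 30.0
```

```bash
python3 mv.py .510 .0556 .088 180 0 -179.2
```

```text
[ 0.3 -1.8 77.7] [-0.05 -0.14  0.1 ]
```

Request:
apply_moves:
  deltas:
    - {"fingers":30,"delta_pos":[0,-1.5,40],"angular":[0,0,0]}
    - {"fingers":30,"delta_pos":[0,-1.5,65],"angular":[0,0,0]}
    - {"fingers":30,"delta_pos":[0,-1.5,74],"angular":[0,0,0]}
    - {"fingers":30,"delta_pos":[0,-1.5,77],"angular":[0,0,0]}
    - {"fingers":30,"delta_pos":[0,-1.5,79],"angular":[0,0,0]}
    - {"fingers":30,"delta_pos":[0,-1.5,80],"angular":[0,0,0]}
    - {"fingers":30,"delta_pos":[0,-1.5,80],"angular":[0,0,0]}

```text
clock: 8.45
tool_pos: [0.5118, 0.055, 0.088]
orientation: [180.0, 0.1, -179.2]
force: [0.7, 1.1, -1.0]
opening: 0.0358
gripper_force: 30.0
```

```bash
python3 - <<'E'
from h import *
o=ctrl.get_obs();print(o['tool_pos'],o['orientation'],o['force'])
im=ctrl.snapshot("wrist")[:,:,::-1].copy();cv2.imwrite("pics/w3.png",cv2.resize(im,(800,600)))
E
```

```text
[0.5118 0.055  0.088 ] [ 179.9654    0.0827 -179.2487] [ 0.6714  1.0722 -1.0218]
```

View pics/w3.png

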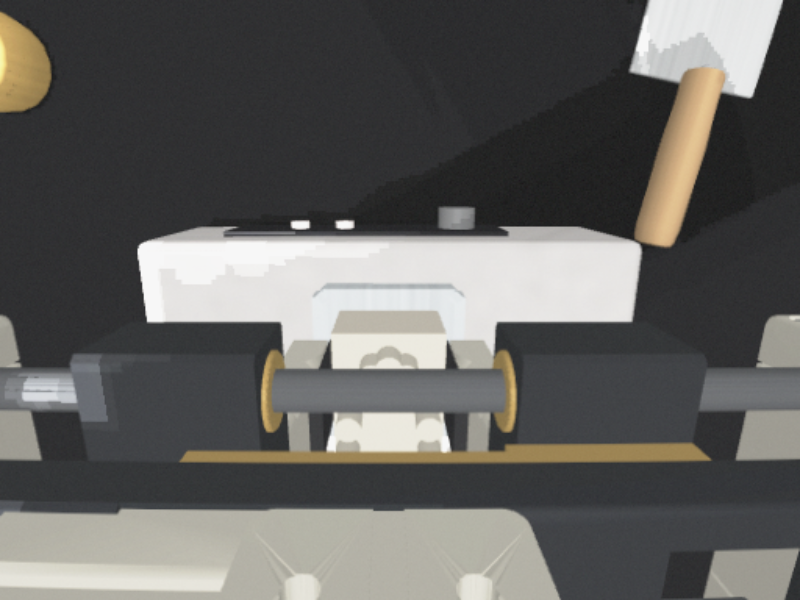

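The view shows the plate (centre column 388) centred on the plinth (139–640, centre 390) and square to it. I'll lower it to contact.

Request:
apply_moves:
  deltas:
    - {"fingers":30,"delta_pos":[0,0,2],"angular":[0,0,0]}
    - {"fingers":30,"delta_pos":[0,0,3],"angular":[0,0,0]}
    - {"fingers":30,"delta_pos":[0,0,4],"angular":[0,0,0]}
    - {"fingers":30,"delta_pos":[0,0,4],"angular":[0,0,0]}

```text
clock: 8.9
tool_pos: [0.5113, 0.0549, 0.0832]
orientation: [-180.0, 0.0, -179.2]
force: [-0.0, -0.5, 0.3]
opening: 0.0359
gripper_force: 30.0
```

```bash
python3 - <<'E'
from h import *
o=ctrl.get_obs();print(o['tool_pos'],o['orientation'],o['force'],o['moment'])
E
```

```text
[0.5113 0.0549 0.0832] [-179.9974    0.0063 -179.2294] [-0.0408 -0.5312  0.2554] [ 0.0874 -0.025  -0.0278]
```

Request:
apply_moves:
  deltas:
    - {"fingers":30,"delta_pos":[-2,-0.5,0.5],"angular":[0,0,0]}
    - {"fingers":30,"delta_pos":[-8,-0.5,0.5],"angular":[0,0,0]}
    - {"fingers":30,"delta_pos":[-16,-0.5,0.5],"angular":[0,0,0]}
    - {"fingers":30,"delta_pos":[-24,-0.5,0.5],"angular":[0,0,0]}
    - {"fingers":30,"delta_pos":[-29,-0.5,0.5],"angular":[0,0,0]}
    - {"fingers":30,"delta_pos":[-29,-0.5,0.5],"angular":[0,0,0]}

```text
clock: 9.5
tool_pos: [0.5409, 0.0546, 0.0832]
orientation: [-180.0, 0.0, -179.2]
force: [-0.3, -1.9, 5.5]
opening: 0.0361
gripper_force: 30.0
```

Request:
apply_moves:
  deltas:
    - {"fingers":30,"delta_pos":[-4,0,0],"angular":[0,0,0]}
    - {"fingers":30,"delta_pos":[-9,0,0],"angular":[0,0,0]}
    - {"fingers":30,"delta_pos":[-14,0,0],"angular":[0,0,0]}
    - {"fingers":30,"delta_pos":[-18,0,0],"angular":[0,0,0]}
    - {"fingers":30,"delta_pos":[-18,0,0],"angular":[0,0,0]}

```text
clock: 10.0
tool_pos: [0.5503, 0.0544, 0.0829]
orientation: [-179.9, -0.8, -179.3]
force: [-36.2, 11.2, 35.2]
opening: 0.0358
gripper_force: 43.0
```

The fingertips are 13 mm above the plinth, below the 15.5 mm lip tops, so they hit the guides. I'll back off, open, raise, regrip higher and re-enter.

Request:
apply_moves:
  deltas:
    - {"fingers":30,"delta_pos":[10,0,0],"angular":[0,0,0]}
    - {"fingers":30,"delta_pos":[25,0,0],"angular":[0,0,0]}
    - {"fingers":30,"delta_pos":[45,0,0],"angular":[0,0,0]}
    - {"fingers":30,"delta_pos":[45,0,0],"angular":[0,0,0]}

```text
clock: 10.4
tool_pos: [0.5121, 0.0544, 0.0832]
orientation: [180.0, 0.0, -179.2]
force: [-0.9, -0.4, 0.5]
opening: 0.0358
gripper_force: 30.0
```

```bash
python3 mv.py .514 .0556 .083 180 0 -179.2;  python3 - <<'E'
from h import *
o=ctrl.get_obs();print(o['tool_pos'],o['orientation'],o['force'],o['moment'])
c=cam("wrist",o);im=ctrl.snapshot("wrist")[:,:,::-1].copy();cv2.imwrite("pics/w4.png",im)
# plate rear edge / sides from same regions as before
g=cv2.GaussianBlur(im,(3,3),0).astype(float).mean(2)
for r in (188,194,200): print(r,[round(v) for v in g[r,192:306:3]])
print([round(v) for v in g[170:206,240]])
print(onplane(c,[[200,190],[297,190]],.08),onplane(c,[[89,154],[410,154]],.07))
E
```

```text
[-1.9  1.2  0.2] [ 0.03  0.03 -0.01]
[0.5121 0.0544 0.0832] [ 179.9747    0.0347 -179.2121] [-0.8796 -0.385   0.4661] [-0.0639  0.0779 -0.0519]
188 [227, 228, 228, 196, 226, 234, 233, 234, 234, 233, 232, 234, 234, 232, 234, 235, 232, 234, 235, 232, 234, 233, 235, 232, 229, 233, 232, 233, 229, 229, 232, 233, 233, 232, 207, 212, 227, 229]
194 [228, 227, 229, 235, 235, 234, 233, 235, 233, 233, 232, 233, 234, 232, 234, 235, 233, 234, 234, 231, 233, 233, 235, 232, 229, 233, 231, 233, 229, 229, 232, 233, 232, 234, 235, 233, 228, 229]
200 [228, 228, 229, 235, 235, 235, 233, 234, 211, 179, 179, 178, 179, 180, 179, 180, 179, 178, 179, 180, 179, 179, 179, 180, 180, 179, 179, 179, 179, 181, 229, 233, 232, 234, 235, 232, 229, 229]
[228, 228, 228, 228, 229, 229, 229, 229, 229, 229, 219, 198, 182, 181, 197, 222, 233, 233, 232, 232, 233, 233, 233, 233, 233, 233, 232, 226, 208, 187, 179, 179, 179, 179, 178, 179]
[[0.4873 0.0269 0.08  ]
 [0.4866 0.082  0.08  ]] [[ 0.4688 -0.0399  0.07  ]
 [ 0.4664  0.1495  0.07  ]]
```

Request:
apply_moves:
  deltas:
    - {"fingers":46,"delta_pos":[0,1,0],"angular":[0,0,0]}
    - {"fingers":46,"delta_pos":[0,1,0],"angular":[0,0,0]}
    - {"fingers":46,"delta_pos":[0,1,-5],"angular":[0,0,0]}
    - {"fingers":46,"delta_pos":[-2,1,-5],"angular":[0,0,0]}
    - {"fingers":30,"delta_pos":[-2,1,-5],"angular":[0,0,0]}
    - {"fingers":30,"delta_pos":[-2,1,-5],"angular":[0,0,0]}
    - {"fingers":30,"delta_pos":[-2,1,-5],"angular":[0,0,0]}
    - {"fingers":30,"delta_pos":[-2,1,-5],"angular":[0,0,0]}

```text
clock: 11.25
tool_pos: [0.5152, 0.0554, 0.0875]
orientation: [-180.0, -0.0, -179.2]
force: [0.7, -0.1, -0.7]
opening: 0.0355
gripper_force: 30.0
```

Request:
apply_moves:
  deltas:
    - {"fingers":30,"delta_pos":[-5,0,0.3],"angular":[0,0,0]}
    - {"fingers":30,"delta_pos":[-12,0,0.3],"angular":[0,0,0]}
    - {"fingers":30,"delta_pos":[-20,0,0.3],"angular":[0,0,0]}
    - {"fingers":30,"delta_pos":[-28,0,0.3],"angular":[0,0,0]}
    - {"fingers":30,"delta_pos":[-33,0,0.3],"angular":[0,0,0]}
    - {"fingers":30,"delta_pos":[-36,0,0.3],"angular":[0,0,0]}
    - {"fingers":30,"delta_pos":[-36,0,0.3],"angular":[0,0,0]}

```text
clock: 11.95
tool_pos: [0.5518, 0.0557, 0.0875]
orientation: [-180.0, -0.0, -179.2]
force: [-2.9, -0.8, 4.6]
opening: 0.0358
gripper_force: 30.0
```

Request:
apply_moves:
  deltas:
    - {"fingers":30,"delta_pos":[-5,0,-0.2],"angular":[0,0,0]}
    - {"fingers":30,"delta_pos":[-12,0,-0.2],"angular":[0,0,0]}
    - {"fingers":30,"delta_pos":[-19,0,-0.2],"angular":[0,0,0]}
    - {"fingers":30,"delta_pos":[-26,0,-0.2],"angular":[0,0,0]}
    - {"fingers":30,"delta_pos":[-33,0,-0.2],"angular":[0,0,0]}
    - {"fingers":30,"delta_pos":[-33,0,-0.2],"angular":[0,0,0]}

```text
clock: 12.55
tool_pos: [0.586, 0.0564, 0.0876]
orientation: [-180.0, 0.1, -179.2]
force: [1.6, -1.1, 2.3]
opening: 0.0356
gripper_force: 30.0
```

Request:
apply_moves:
  deltas:
    - {"fingers":46,"delta_pos":[0,0,0],"angular":[0,0,0]}
    - {"fingers":46,"delta_pos":[0,0,0],"angular":[0,0,0]}
    - {"fingers":46,"delta_pos":[0,0,-20],"angular":[0,0,0]}
    - {"fingers":46,"delta_pos":[0,0,-55],"angular":[0,0,0]}
    - {"fingers":0,"delta_pos":[40,0,-60],"angular":[0,0,0]}
    - {"fingers":0,"delta_pos":[70,0,-60],"angular":[0,0,0]}
    - {"fingers":0,"delta_pos":[70,0,-60],"angular":[0,0,0]}

```text
clock: 13.25
tool_pos: [0.5109, 0.0551, 0.1479]
orientation: [179.9, -0.0, -179.2]
force: [0.7, -0.3, -0.5]
opening: 0.0273
gripper_force: 0.0
```

```bash
python3 mv.py .52 .0557 .15 180 25 -179.2; python3 mv.py .525 .0557 .085 180 25 -179.2
```

```text
[-9.1  0.5 -2.1] [  0.05 -25.02  -0.05]
[-14.1   0.4  62.9] [  0.05 -25.02  -0.05]
```

Request:
apply_moves:
  deltas:
    - {"fingers":0,"delta_pos":[-9,0.5,-2],"angular":[0,-25,0]}
    - {"fingers":0,"delta_pos":[-9,0.5,-2],"angular":[0,-25,0]}
    - {"fingers":0,"delta_pos":[-9,0.5,-2],"angular":[0,-25,0]}
    - {"fingers":0,"delta_pos":[-9,0.5,-2],"angular":[0,-25,0]}
    - {"fingers":0,"delta_pos":[-14,0.5,30],"angular":[0,-25,0]}
    - {"fingers":0,"delta_pos":[-14,0.5,58],"angular":[0,-25,0]}
    - {"fingers":0,"delta_pos":[-14,0.5,63],"angular":[0,-25,0]}
    - {"fingers":0,"delta_pos":[-14,0.5,63],"angular":[0,-25,0]}

```text
clock: 14.05
tool_pos: [0.5414, 0.0543, 0.1098]
orientation: [179.5, 22.2, -179.3]
force: [0.3, -0.4, 0.2]
opening: 0.0006
gripper_force: 0.0
```

```bash
python3 mv.py .56 .0562 .085 180 25 -179.2; python3 mv.py .610 .0569 .085 180 25 -179.2;python3 mv.py .619 .0571 .085 180 25 -179.2
```

```text
[-7.8  1.4 30. ] [ 0.51 -2.8  -0.06]
[-54.1   1.2  48.9] [ 0.51 -2.8  -0.06]
[-62.5   1.3  52.3] [ 0.51 -2.8  -0.06]
```

```bash
python3 mv.py .530 .0558 .085 180 25 -179.2
```

```text
[19.9  1.5 18.7] [ 0.51 -2.8  -0.06]
```

Request:
apply_moves:
  deltas:
    - {"fingers":0,"delta_pos":[20,1.5,5],"angular":[0.5,-2.8,0]}
    - {"fingers":0,"delta_pos":[20,1.5,19],"angular":[0.5,-2.8,0]}
    - {"fingers":0,"delta_pos":[20,1.5,19],"angular":[0.5,-2.8,0]}
    - {"fingers":0,"delta_pos":[20,1.5,19],"angular":[0.5,-2.8,0]}

```text
clock: 14.45
tool_pos: [0.5429, 0.0549, 0.1112]
orientation: [179.4, 22.4, -179.2]
force: [0.8, -0.5, 0.3]
opening: 0.0003
gripper_force: 0.0
```

```bash
python3 mv.py .530 .0558 .085 180 25 -179.2; python3 mv.py .602 .0567 .085 180 25 -179.2;python3 mv.py .619 .0571 .085 180 25 -179.2
```

```text
[21.9  0.8 19.3] [ 0.63 -2.59 -0.05]
[-44.6   0.5  46.7] [ 0.63 -2.59 -0.05]
[-60.4   0.6  53.2] [ 0.63 -2.59 -0.05]
```

```bash
python3 - <<'E'
from h import *
print(ctrl.get_obs()['joint_pos'])
E
```

```text
[  25.5436    3.214   -58.2091   48.1223  -11.585  -160.6069]
```

The elbow joint hits its limit with that much lean so close in, so I'll use about 12° of tilt instead.

```bash
python3 mv.py .535 .0558 .125 180 12 -179.2
```

```text
[  2.    1.2 -15.8] [ 0.63 10.41  0.02]
```

Request:
apply_moves:
  deltas:
    - {"fingers":0,"delta_pos":[2,1.2,-16],"angular":[0.6,10.4,0]}
    - {"fingers":0,"delta_pos":[2,1.2,-16],"angular":[0.6,10.4,0]}
    - {"fingers":0,"delta_pos":[2,1.2,-16],"angular":[0.6,10.4,0]}
    - {"fingers":0,"delta_pos":[2,1.2,-16],"angular":[0.6,10.4,0]}
    - {"fingers":0,"delta_pos":[2,1.2,-16],"angular":[0.6,10.4,0]}

```text
clock: 14.95
tool_pos: [0.536, 0.0564, 0.1255]
orientation: [180.0, 12.1, -179.1]
force: [0.2, 0.5, 0.5]
opening: 0.0003
gripper_force: 0.0
```

```bash
python3 mv.py .535 .0558 .085 180 12 -179.2;python3 mv.py .602 .0567 .085 180 12 -179.2; python3 -c "
from h import *
print(ctrl.get_obs()['joint_pos'])"
```

```text
[ 9.6 -0.6 39.4] [0.02 0.14 0.07]
[-56.   -0.7  53.5] [0.02 0.14 0.07]
[  31.0868    6.2702  -38.5357   10.5897  -35.1259 -128.3528]
```

Request:
apply_moves:
  deltas:
    - {"fingers":0,"delta_pos":[9.6,-0.5,20],"angular":[0,0,0]}
    - {"fingers":0,"delta_pos":[9.6,-0.5,39],"angular":[0,0,0]}
    - {"fingers":0,"delta_pos":[9.6,-0.5,39.4],"angular":[0,0,0]}
    - {"fingers":0,"delta_pos":[0,-0.6,42],"angular":[0,0,0]}
    - {"fingers":0,"delta_pos":[-15,-0.6,45],"angular":[0,0,0]}
    - {"fingers":0,"delta_pos":[-25,-0.6,47],"angular":[0,0,0]}
    - {"fingers":0,"delta_pos":[-35,-0.6,49],"angular":[0,0,0]}
    - {"fingers":0,"delta_pos":[-46,-0.6,51.4],"angular":[0,0,0]}
    - {"fingers":0,"delta_pos":[-52,-0.6,52.7],"angular":[0,0,0]}
    - {"fingers":0,"delta_pos":[-56,-0.7,53.5],"angular":[0,0,0]}

```text
clock: 15.95
tool_pos: [0.6004, 0.0554, 0.0839]
orientation: [-180.0, 11.9, -179.2]
force: [-8.3, -0.0, 5.7]
opening: 0.0001
gripper_force: 4.0
```

```bash
python3 mv.py .612 .0569 .085 180 12 -179.2; python3 mv.py .619 .0571 .085 180 12 -179.2; python3 -c "
from h import *
print(ctrl.get_obs()['joint_pos'])"
```

```text
[-11.6   1.3   1.3] [-0.03 -0.14  0.  ]
[-18.5   1.4   2.8] [-0.03 -0.14  0.  ]
[  27.0096   15.2662  -33.3199   10.159   -31.1589 -124.4414]
```

Request:
apply_moves:
  deltas:
    - {"fingers":0,"delta_pos":[-3,1,0],"angular":[0,0,0]}
    - {"fingers":0,"delta_pos":[-6,1,1],"angular":[0,0,0]}
    - {"fingers":0,"delta_pos":[-9,1,1],"angular":[0,0,0]}
    - {"fingers":0,"delta_pos":[-12,1,1.5],"angular":[0,0,0]}
    - {"fingers":0,"delta_pos":[-14,1,2],"angular":[0,0,0]}
    - {"fingers":0,"delta_pos":[-14,1,2],"angular":[0,0,0]}

```text
clock: 16.55
tool_pos: [0.6161, 0.0576, 0.0854]
orientation: [179.9, 12.1, -179.2]
force: [0.1, -0.8, 0.2]
opening: 0.0005
gripper_force: 0.0
```

```bash
python3 mv.py .619 .0571 .085 180 12 -179.2; python3 - <<'E'
from h import *
o=ctrl.get_obs();print(o['tool_pos'],o['force'])
for n in("top","side"):
    cv2.imwrite(f"pics/{n}5.png",ctrl.snapshot(n)[:,:,::-1])
E
```

```text
[-2.8 -0.6  1. ] [0.06 0.06 0.04]
[0.6161 0.0576 0.0854] [ 0.1027 -0.8422  0.1861]
```

The force rose to 8 N while the balls rode over the plate, then fell to 0 as the carrier snapped ahead of the fingers. I'll check this in the outside cameras.

```bash
python3 - <<'E'
import cv2,numpy as np
t=cv2.imread("pics/top5.png")[60:384,150:350];s=cv2.imread("pics/side5.png")[60:384,60:384]
a=cv2.resize(t,None,fx=1.5,fy=1.5);b=cv2.resize(s,None,fx=1.5,fy=1.5)
cv2.imwrite("pics/c5.png",np.hstack([a,b]));print(a.shape,b.shape)
E
```

```text
(486, 300, 3) (486, 486, 3)
```

View pics/c5.png

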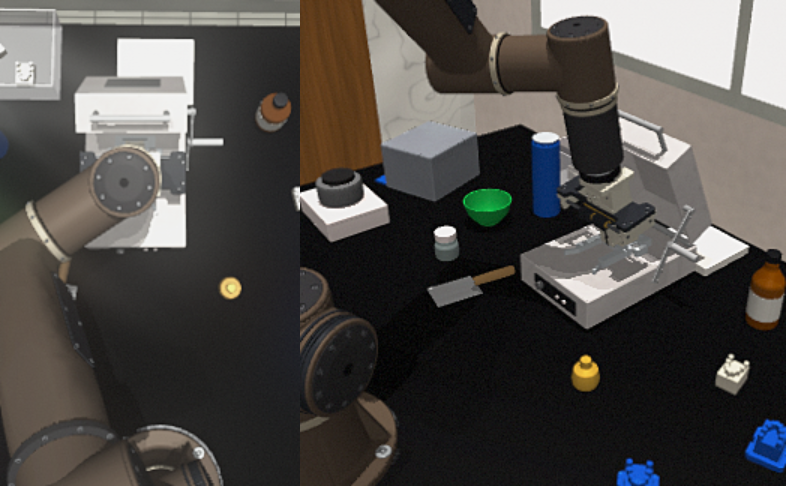

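```bash
python3 - <<'E'
from h import *
ct=cam("top");cs=cam("side")
print(tri(ct,[[233,181]],cs,[[245,78.7]]),tri(ct,[[210,197]],cs,[[220,103]]))
E
python3 mv.py .55 .0562 .30 180 0 -179.2
```

```text
(array([0.5249, 0.0541, 0.5126]), np.float64(0.0006619905279118533)) (array([0.4967, 0.1089, 0.4467]), np.float64(0.006508469738974663))
[  19.6   -0.3 -223.5] [ 0.07 12.07  0.05]
```

The side and top views show the fingers behind the cast, and the forearm about 0.30–0.36 m above the TCP, which clears the hood. I'll retreat and check the seating.

Request:
apply_moves:
  deltas:
    - {"fingers":0,"delta_pos":[40,0,-10],"angular":[0,0,0]}
    - {"fingers":0,"delta_pos":[60,0,-50],"angular":[0,12,0]}
    - {"fingers":40,"delta_pos":[100,0,-95],"angular":[0,12,0]}
    - {"fingers":40,"delta_pos":[140,0,-140],"angular":[0,12,0]}
    - {"fingers":40,"delta_pos":[140,0,-180],"angular":[0,12,0]}
    - {"fingers":40,"delta_pos":[140,0,-180],"angular":[0,12,0]}
    - {"fingers":40,"delta_pos":[140,0,-180],"angular":[0,12,0]}

```text
clock: 17.35
tool_pos: [0.4415, 0.0555, 0.2359]
orientation: [179.8, 0.4, -179.1]
force: [-0.2, 0.8, 0.3]
opening: 0.0346
gripper_force: 0.0
```

```bash
python3 mv.py .50 -.10 .26 180 0 -90; python3 - <<'E'
from h import *
for n in("top","side"):
    cv2.imwrite(f"pics/{n}6.png",ctrl.snapshot(n)[:,:,::-1])
t=cv2.imread("pics/top6.png")[120:190,190:300];s=cv2.imread("pics/side6.png")[160:270,200:340]
# expected projections of cast rear-top edge when home
for n in("top","side"):
    c=cam(n);u=np.array([np.cos(.012),np.sin(.012)]);w=np.array([-u[1],u[0]])
    P=[np.r_[np.array([.648,.0575])+u*-.022+w*b,z] for b in(.018,-.018) for z in(.08,.106)]
    print(n,proj(c,P).round(1).tolist())
a=cv2.resize(t,None,fx=3.5,fy=3.5,interpolation=cv2.INTER_CUBIC);b=cv2.resize(s,None,fx=2.9,fy=2.9,interpolation=cv2.INTER_CUBIC)
H=max(a.shape[0],b.shape[0]);c=np.zeros((H,a.shape[1]+b.shape[1],3),np.uint8)
c[:a.shape[0],:a.shape[1]]=a;c[:b.shape[0],a.shape[1]:]=b;cv2.imwrite("pics/c6.png",c);print(a.shape,b.shape)
E
```

```text
[ -56.2 -156.4  -24.4] [ -0.12   0.51 -89.08]
top [[233.4, 170.4], [233.0, 168.8], [245.6, 170.4], [245.4, 168.7]]
side [[265.2, 219.4], [265.5, 211.9], [273.5, 224.5], [273.9, 216.9]]
(245, 385, 3) (319, 406, 3)
```

View pics/c6.png

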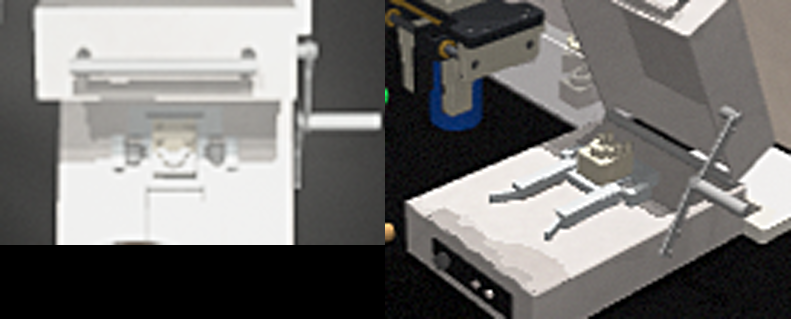

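The side crop shows the cast sitting between the balls, with its rear lower-left corner at side pixel about (266,219). The home prediction was (265,219), and together with the snap that says it is clicked home. Next is the pin, at about (0.669,-0.09,0.114): I'll grip it from above with the fingers closing along x.

Request:
apply_moves:
  deltas:
    - {"fingers":50,"delta_pos":[-56,-156,-24],"angular":[0,0,-89]}
    - {"fingers":50,"delta_pos":[-56,-156,-24],"angular":[0,0,-89]}
    - {"fingers":50,"delta_pos":[-56,-156,-24],"angular":[0,0,-89]}
    - {"fingers":50,"delta_pos":[-56,-156,-24],"angular":[0,0,-89]}
    - {"fingers":50,"delta_pos":[-56,-156,-24],"angular":[0,0,-89]}
    - {"fingers":50,"delta_pos":[-56,-156,-24],"angular":[0,0,-89]}
    - {"fingers":50,"delta_pos":[-56,-156,-24],"angular":[0,0,-89]}
    - {"fingers":50,"delta_pos":[-56,-156,-24],"angular":[0,0,-89]}
    - {"fingers":50,"delta_pos":[-56,-156,-24],"angular":[0,0,-89]}
    - {"fingers":50,"delta_pos":[-56,-156,-24],"angular":[0,0,-89]}

```text
clock: 18.45
tool_pos: [0.4991, -0.1007, 0.2541]
orientation: [179.8, -0.0, -98.2]
force: [0.5, -0.2, -0.8]
opening: 0.0499
gripper_force: 0.0
```

```bash
python3 mv.py .669 -.10 .20 180 0 -90; python3 - <<'E'
from h import *
# pin edges, original images: row profile in top view at cols 285,292 ; side perpendicular
t=cv2.imread("pics/top6.png",0);print(t[146:164,282:298:5].T.tolist())
s=cv2.imread("pics/side6.png",0);print(s[214:242,314:326:5].T.tolist())
print(proj(cam("top"),[[.669,-.088,.114],[.669,-.1,.114]]),proj(cam("side"),[[.669,-.088,.114],[.669,-.1,.114]]))
E
```

```text
[ -25.  -168.2   53.6] [ 0.18  0.   -8.23]
[[76, 79, 78, 79, 78, 65, 151, 233, 239, 232, 179, 91, 72, 80, 81, 79, 78, 79], [73, 72, 73, 74, 72, 57, 151, 234, 239, 233, 178, 86, 67, 74, 74, 76, 73, 74], [64, 68, 67, 67, 66, 52, 151, 234, 240, 233, 175, 82, 62, 70, 70, 69, 68, 68], [61, 62, 65, 63, 60, 48, 160, 245, 250, 243, 182, 74, 58, 64, 64, 63, 64, 65]]
[[90, 77, 205, 190, 81, 93, 92, 81, 96, 90, 125, 225, 207, 175, 131, 79, 89, 111, 107, 109, 108, 106, 109, 107, 112, 114, 109, 111], [114, 115, 116, 110, 103, 100, 97, 93, 128, 97, 69, 156, 221, 169, 216, 203, 172, 125, 75, 84, 116, 115, 113, 111, 109, 111, 112, 125], [114, 114, 112, 112, 100, 148, 236, 250, 247, 224, 230, 170, 190, 191, 175, 88, 207, 138, 77, 77, 72, 222, 138, 120, 126, 129, 146, 51]]
[[289.437  154.1369]
 [293.5832 154.1769]] [[316.9899 228.4379]
 [320.2503 230.3258]]
```

Request:
apply_moves:
  deltas:
    - {"fingers":50,"delta_pos":[-5,-20,0],"angular":[0,0,-8.2]}
    - {"fingers":50,"delta_pos":[-20,-60,10],"angular":[0,0,-8.2]}
    - {"fingers":50,"delta_pos":[-25,-110,30],"angular":[0,0,-8.2]}
    - {"fingers":50,"delta_pos":[-25,-160,50],"angular":[0,0,-8.2]}
    - {"fingers":50,"delta_pos":[-25,-168,53.6],"angular":[0,0,-8.2]}
    - {"fingers":50,"delta_pos":[-25,-168,53.6],"angular":[0,0,-8.2]}

```text
clock: 19.05
tool_pos: [0.6695, -0.1013, 0.1968]
orientation: [179.6, -0.0, -90.4]
force: [-0.1, 0.3, 0.7]
opening: 0.0499
gripper_force: 0.0
```

```bash
python3 mv.py .669 -.10 .10 180 0 -90
```

```text
[-1.3 -0.2 96.8] [ 0.43 -0.01 -0.41]
```

Request:
apply_moves:
  deltas:
    - {"fingers":50,"delta_pos":[-1.3,0,40],"angular":[0.4,0,0]}
    - {"fingers":50,"delta_pos":[-1.3,0,75],"angular":[0.4,0,0]}
    - {"fingers":50,"delta_pos":[-1.3,0,92],"angular":[0.4,0,0]}
    - {"fingers":50,"delta_pos":[-1.3,0,97],"angular":[0.4,0,0]}
    - {"fingers":50,"delta_pos":[-1.3,0,97],"angular":[0.4,0,0]}

```text
clock: 19.55
tool_pos: [0.6683, -0.0995, 0.1049]
orientation: [-179.7, 0.0, -90.4]
force: [0.4, 0.1, 1.1]
opening: 0.0499
gripper_force: 0.0
```

Request:
apply_moves:
  deltas:
    - {"fingers":16,"delta_pos":[0,0,0],"angular":[0,0,0]}
    - {"fingers":16,"delta_pos":[0,0,0],"angular":[0,0,0]}
    - {"fingers":16,"delta_pos":[0,0,0],"angular":[0,0,0]}
    - {"fingers":10,"delta_pos":[0,0,0],"angular":[0,0,0]}
    - {"fingers":10,"delta_pos":[0,0,0],"angular":[0,0,0]}
    - {"fingers":10,"delta_pos":[0,0,0],"angular":[0,0,0]}

```text
clock: 20.15
tool_pos: [0.6701, -0.0993, 0.1059]
orientation: [-179.5, 0.0, -90.3]
force: [2.7, 0.8, -0.0]
opening: 0.0131
gripper_force: 30.0
```

```bash
python3 - <<'E'
from h import *
o=ctrl.get_obs();print(o['joint_pos'],o['tool_pos'],o['force'])
E
```

```text
[  8.0481  25.6486  -8.0769   0.0555 -55.7481  -8.4094] [ 0.6701 -0.0993  0.1059] [ 2.6676  0.7674 -0.0285]
```

Request:
apply_moves:
  deltas:
    - {"fingers":10,"delta_pos":[0,-2,1.5],"angular":[0,0,0]}
    - {"fingers":10,"delta_pos":[0,-5,4],"angular":[0,0,0]}
    - {"fingers":10,"delta_pos":[0,-8,6],"angular":[0,0,0]}
    - {"fingers":10,"delta_pos":[0,-11,8],"angular":[0,0,0]}
    - {"fingers":10,"delta_pos":[0,-14,10],"angular":[0,0,0]}
    - {"fingers":10,"delta_pos":[0,-16,12],"angular":[0,0,0]}
    - {"fingers":10,"delta_pos":[0,-16,12],"angular":[0,0,0]}

```text
clock: 20.85
tool_pos: [0.6854, -0.0991, 0.0937]
orientation: [-179.6, 0.0, -90.3]
force: [-0.0, 1.5, 2.7]
opening: 0.013
gripper_force: 30.0
```

```bash
python3 - <<'E'
from h import *
o=ctrl.get_obs();print(o['joint_pos'],o['tool_pos'],o['force'])
E
```

```text
[  7.8642  27.6201  -6.5219   0.0171 -55.4458  -8.2055] [ 0.6854 -0.0991  0.0937] [-0.0431  1.54    2.657 ]
```

Request:
apply_moves:
  deltas:
    - {"fingers":10,"delta_pos":[0,-2,1.5],"angular":[0,0,0]}
    - {"fingers":10,"delta_pos":[0,-4,3],"angular":[0,0,0]}
    - {"fingers":10,"delta_pos":[0,-4,3],"angular":[0,0,0]}

```text
clock: 21.15
tool_pos: [0.6887, -0.0991, 0.0901]
orientation: [-179.7, 0.1, -90.4]
force: [-1.5, 3.0, 3.5]
opening: 0.0132
gripper_force: 30.0
```

Request:
apply_moves:
  deltas:
    - {"fingers":40,"delta_pos":[0,0,0],"angular":[0,0,0]}
    - {"fingers":40,"delta_pos":[0,0,0],"angular":[0,0,0]}
    - {"fingers":40,"delta_pos":[0,0,-20],"angular":[0,0,0]}
    - {"fingers":40,"delta_pos":[0,0,-60],"angular":[0,0,0]}
    - {"fingers":40,"delta_pos":[0,0,-110],"angular":[0,0,0]}
    - {"fingers":40,"delta_pos":[0,100,-120],"angular":[0,0,0]}
    - {"fingers":40,"delta_pos":[0,180,-140],"angular":[0,0,0]}
    - {"fingers":40,"delta_pos":[0,180,-160],"angular":[0,0,0]}
    - {"fingers":40,"delta_pos":[0,180,-160],"angular":[0,0,0]}

```text
clock: 22.05
tool_pos: [0.5053, -0.099, 0.2499]
orientation: [-179.6, 0.0, -90.4]
force: [0.7, 0.4, 1.1]
opening: 0.0395
gripper_force: 0.0
```

```bash
python3 - <<'E'
from h import *
for n in("top","side"):
    cv2.imwrite(f"pics/{n}7.png",ctrl.snapshot(n)[:,:,::-1])
t=cv2.imread("pics/top7.png",0);print(t[140:166,287:298:5].T.tolist())
a=cv2.imread("pics/top7.png")[80:240,190:300];b=cv2.imread("pics/side7.png")[110:290,190:350]
a=cv2.resize(a,None,fx=3,fy=3,interpolation=cv2.INTER_CUBIC);b=cv2.resize(b,None,fx=2.667,fy=2.667,interpolation=cv2.INTER_CUBIC)
H=min(a.shape[0],b.shape[0]);cv2.imwrite("pics/c7.png",np.hstack([a[:H],b[:H]]));print(H,a.shape,b.shape)
E
```

```text
[[70, 69, 69, 68, 70, 63, 55, 160, 241, 239, 223, 163, 62, 65, 70, 67, 67, 67, 73, 82, 88, 94, 98, 98, 96, 100], [65, 66, 63, 64, 64, 60, 51, 162, 241, 239, 223, 162, 57, 61, 63, 62, 60, 61, 64, 74, 82, 89, 93, 92, 93, 91], [62, 61, 60, 60, 59, 58, 54, 142, 221, 226, 195, 141, 57, 58, 59, 57, 61, 72, 85, 94, 107, 120, 123, 119, 112, 104]]
480 (480, 330, 3) (480, 427, 3)
```

View pics/c7.png

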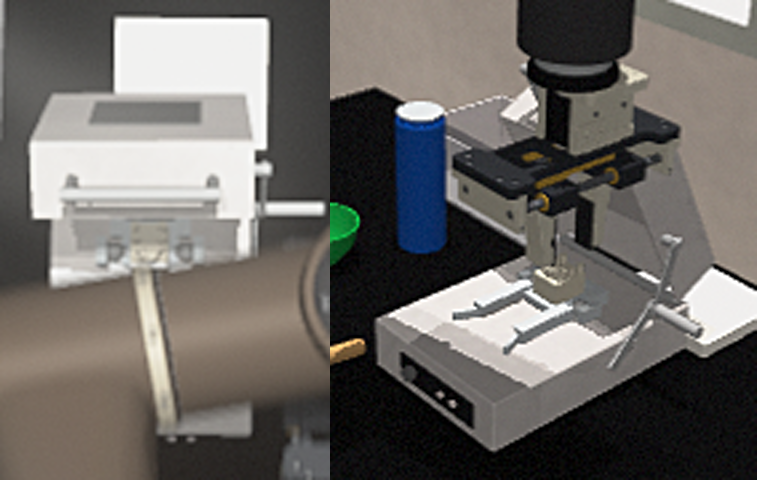

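The stay has bent past straight: the pin has moved back about 5 px (top row 149.3, was 154.3), and the link line kinks the other way in the side half. The hood handle has come down slightly (row 144.3), and the cast is still between the balls. Now I'll take the handle.

```bash
cat > hd.py <<'E'
from h import *
def handle(q):
    a=np.radians(65)-q;return np.array([.743-(.265*np.cos(a)-.032*np.sin(a)),.0565,.075+.265*np.sin(a)+.032*np.cos(a)])
E
python3 - <<'E'
from hd import *
c=cam("top")
for q in(0,.04,.06,.08,.1): print(q,handle(q),proj(c,handle(q)))
g=cv2.imread("pics/top7.png",0);print(g[136:152,225:250:12].T.tolist());g=cv2.imread("pics/top6.png",0);print(g[132:148,225:250:12].T.tolist())
E
python3 mv.py .58 -.05 .45 180 0 -89.2; python3 mv.py .66 .0565 .42 180 0 -89.2
```

```text
0 [0.66   0.0565 0.3287] [[236.5477 138.5263]]
0.04 [0.6499 0.0565 0.3252] [[236.5406 142.8697]]
0.06 [0.6449 0.0565 0.3233] [[236.5398 145.0276]]
0.08 [0.64   0.0565 0.3213] [[236.5408 147.1746]]
0.1 [0.6351 0.0565 0.3191] [[236.5436 149.3093]]
[[237, 236, 236, 236, 238, 230, 205, 220, 232, 223, 181, 183, 203, 143, 142, 166], [237, 235, 235, 236, 238, 229, 208, 221, 233, 223, 182, 184, 205, 142, 146, 162], [236, 236, 236, 236, 239, 230, 208, 222, 233, 222, 182, 181, 205, 145, 149, 161]]
[[237, 236, 236, 237, 229, 215, 231, 227, 186, 189, 227, 201, 142, 159, 182, 191], [237, 236, 236, 239, 228, 213, 232, 227, 189, 190, 206, 148, 152, 161, 180, 215], [236, 236, 237, 239, 229, 218, 235, 227, 187, 192, 208, 148, 152, 164, 182, 216]]
[ -49.7  -76.7 -196.6] [-0.66  0.06 -1.17]
[-156.7 -155.7 -165.5] [-0.66  0.06 -1.17]
```

Request:
apply_moves:
  deltas:
    - {"fingers":40,"delta_pos":[0,0,-50],"angular":[-0.6,0,-1.2]}
    - {"fingers":40,"delta_pos":[0,0,-100],"angular":[-0.6,0,-1.2]}
    - {"fingers":40,"delta_pos":[0,-20,-145],"angular":[-0.6,0,-1.2]}
    - {"fingers":40,"delta_pos":[-30,-50,-170],"angular":[-0.6,0,-1.2]}
    - {"fingers":40,"delta_pos":[-70,-80,-170],"angular":[-0.6,0,-1.2]}
    - {"fingers":40,"delta_pos":[-110,-110,-170],"angular":[-0.6,0,-1.2]}
    - {"fingers":40,"delta_pos":[-140,-135,-170],"angular":[-0.6,0,-1.2]}
    - {"fingers":40,"delta_pos":[-156,-143,-170],"angular":[-0.6,0,-1.2]}
    - {"fingers":40,"delta_pos":[-156,-143,-170],"angular":[-0.6,0,-1.2]}

```text
clock: 23.05
tool_pos: [0.6519, 0.0586, 0.4178]
orientation: [179.6, -0.0, -89.1]
force: [-0.7, 0.1, 0.0]
opening: 0.0398
gripper_force: 0.0
```

```bash
python3 mv.py .647 .0565 .312 180 0 -89.2; python3 - <<'E'
from h import *
o=ctrl.get_obs();print(o['tool_pos'],o['joint_pos'])
c=cam("wrist",o);im=ctrl.snapshot("wrist");cv2.imwrite("pics/w8.png",im[:,:,::-1])
print(proj(c,[[.647,.0565,.324],[.647,-.0035,.324]]))
E
```

```text
[  2.    4.2 105.9] [ 0.39 -0.02  0.14]
[0.6519 0.0586 0.4178] [ 22.1027  15.9473  18.2978  -0.1202 -92.7249 -21.1693]
[[252.5287 188.9132]
 [253.8823 119.4155]]
```

```bash
python3 - <<'E'
import cv2
g=cv2.imread("pics/w8.png",0)
for r in(125,140,155): print(r,g[r,222:288:3].tolist())
E
```

```text
125 [214, 213, 193, 159, 136, 118, 111, 107, 104, 168, 206, 207, 177, 192, 233, 237, 237, 232, 232, 231, 231, 231]
140 [215, 217, 218, 216, 214, 215, 213, 214, 203, 170, 205, 206, 176, 177, 219, 207, 221, 219, 233, 233, 235, 233]
155 [139, 141, 140, 140, 206, 203, 147, 122, 121, 168, 199, 189, 169, 124, 134, 132, 133, 164, 163, 161, 163, 162]
```

View pics/w8.png

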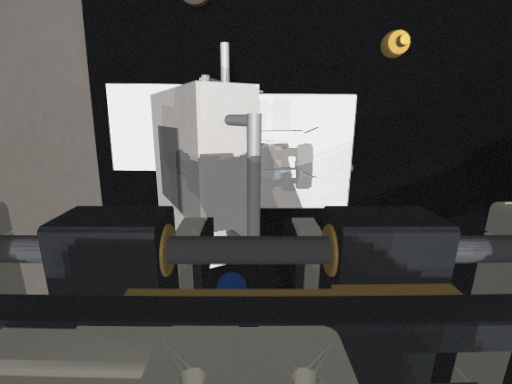

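The wrist view shows the handle bar as a strip at columns 247–261, centre about 254 (predicted 253), lying between the fingers. I'll descend and grip it.

Request:
apply_moves:
  deltas:
    - {"fingers":40,"delta_pos":[2,4,30],"angular":[0.4,0,0]}
    - {"fingers":40,"delta_pos":[2,4,65],"angular":[0.4,0,0]}
    - {"fingers":40,"delta_pos":[2,4,92],"angular":[0.4,0,0]}
    - {"fingers":40,"delta_pos":[2,4,105],"angular":[0.4,0,0]}
    - {"fingers":40,"delta_pos":[2,4,106],"angular":[0.4,0,0]}
    - {"fingers":14,"delta_pos":[2,4,106],"angular":[0.4,0,0]}
    - {"fingers":14,"delta_pos":[2,4,106],"angular":[0.4,0,0]}
    - {"fingers":6,"delta_pos":[2,4,106],"angular":[0.4,0,0]}
    - {"fingers":6,"delta_pos":[2,4,106],"angular":[0.4,0,0]}
    - {"fingers":6,"delta_pos":[2,4,106],"angular":[0.4,0,0]}

```text
clock: 24.1
tool_pos: [0.6465, 0.0547, 0.3151]
orientation: [-179.8, 0.0, -89.1]
force: [-0.5, 0.7, 3.0]
opening: 0.0111
gripper_force: 30.0
```

```bash
python3 - <<'E'
from hd import *
o=ctrl.get_obs();print(o['tool_pos'],o['orientation'],o['force'],o['opening'],o['gripper_force'])
t=o['tool_pos']; from scipy.optimize import brentq
q0=brentq(lambda q:handle(q)[0]-t[0],-.1,.6);print("q0",q0,handle(q0))
A=R.from_euler('xyz',o['orientation'],degrees=True)
for q in np.r_[q0+np.linspace(.03,.3,10)]: print(round(q,3),(A.inv().apply((handle(q)-handle(q0))*[1,0,1])*1000).round(1))
E
```

```text
[0.6465 0.0547 0.3151] [-179.755     0.043   -89.1425] [-0.5476  0.7392  2.9529] 0.01110832845963894 30.000484585762024
q0 0.05363536559262655 [0.6465 0.0565 0.3239]
0.084 [-0.1  7.4  3. ]
0.114 [-0.2 14.8  6.2]
0.144 [-0.3 22.   9.6]
0.174 [-0.4 29.2 13.2]
0.204 [-0.5 36.2 17.1]
0.234 [-0.6 43.1 21.1]
0.264 [-0.7 49.9 25.4]
0.294 [-0.8 56.5 29.8]
0.324 [-0.9 63.  34.5]
0.354 [-1.  69.4 39.3]
```

Request:
apply_moves:
  deltas:
    - {"fingers":6,"delta_pos":[0,7.4,3.0],"angular":[0,0,0]}
    - {"fingers":6,"delta_pos":[0,14.8,6.2],"angular":[0,0,0]}
    - {"fingers":6,"delta_pos":[0,22,9.6],"angular":[0,0,0]}
    - {"fingers":6,"delta_pos":[0,29.2,13.2],"angular":[0,0,0]}
    - {"fingers":6,"delta_pos":[0,36.2,17.1],"angular":[0,0,0]}
    - {"fingers":6,"delta_pos":[0,43.1,21.1],"angular":[0,0,0]}
    - {"fingers":6,"delta_pos":[0,49.9,25.4],"angular":[0,0,0]}
    - {"fingers":6,"delta_pos":[0,56.5,29.8],"angular":[0,0,0]}
    - {"fingers":6,"delta_pos":[0,63,34.5],"angular":[0,0,0]}
    - {"fingers":6,"delta_pos":[0,69.4,39.3],"angular":[0,0,0]}

```text
clock: 25.1
tool_pos: [0.5765, 0.0538, 0.2743]
orientation: [-179.8, 0.0, -89.1]
force: [0.5, 2.9, 0.5]
opening: 0.0111
gripper_force: 30.0
```

```bash
cat > arc.py <<'E'
import sys
from hd import *
from scipy.optimize import brentq
o=ctrl.get_obs();t=o['tool_pos'];h=float(sys.argv[1]);q1=float(sys.argv[2]);n=int(sys.argv[3])
print(t,o['orientation'].round(2),o['force'],o['opening'],o['gripper_force'])
B=np.array([.743,.0565,.075]);b=t+[0,0,h]-B
qa=np.radians(65)-(np.arctan2(b[2],-b[0])-np.arctan2(.032,.265));print("q",qa,"radius",np.hypot(b[0],b[2]),"(0.2669)")
A=R.from_euler('xyz',o['orientation'],degrees=True)
tgt=lambda q:handle(q)-[0,0,h]
for q in np.linspace(qa,q1,n+1)[1:]: print(round(q,3),(A.inv().apply((tgt(q)-t)*[1,0,1])*1000).round(1).tolist())
E
python3 arc.py .0088 .66 10
```

```text
[0.5765 0.0538 0.2743] [-179.82    0.05  -89.15] [0.531  2.938  0.5401] 0.011093395912208702 30.00001698732376
q 0.35870973208987644 radius 0.26650406183709696 (0.2669)
0.389 [-0.1, 6.5, 4.8]
0.419 [-0.2, 12.5, 10.1]
0.449 [-0.3, 18.4, 15.5]
0.479 [-0.3, 24.2, 21.2]
0.509 [-0.4, 29.7, 27.0]
0.539 [-0.5, 35.1, 32.9]
0.57 [-0.6, 40.3, 39.1]
0.6 [-0.6, 45.3, 45.4]
0.63 [-0.7, 50.2, 51.8]
0.66 [-0.8, 54.8, 58.4]
```

Request:
apply_moves:
  deltas:
    - {"fingers":6,"delta_pos":[0,6.5,4.8],"angular":[0,0,0]}
    - {"fingers":6,"delta_pos":[0,12.5,10.1],"angular":[0,0,0]}
    - {"fingers":6,"delta_pos":[0,18.4,15.5],"angular":[0,0,0]}
    - {"fingers":6,"delta_pos":[0,24.2,21.2],"angular":[0,0,0]}
    - {"fingers":6,"delta_pos":[0,29.7,27],"angular":[0,0,0]}
    - {"fingers":6,"delta_pos":[0,35.1,32.9],"angular":[0,0,0]}
    - {"fingers":6,"delta_pos":[0,40.3,39.1],"angular":[0,0,0]}
    - {"fingers":6,"delta_pos":[0,45.3,45.4],"angular":[0,0,0]}
    - {"fingers":6,"delta_pos":[0,50.2,51.8],"angular":[0,0,0]}
    - {"fingers":6,"delta_pos":[0,54.8,58.4],"angular":[0,0,0]}

```text
clock: 26.1
tool_pos: [0.5221, 0.053, 0.2157]
orientation: [-179.8, 0.0, -89.2]
force: [-1.1, 4.8, -0.5]
opening: 0.0108
gripper_force: 30.0
```

```bash
python3 arc.py .0088 .92 10
```

```text
[0.5221 0.053  0.2157] [-179.8     0.04  -89.15] [-1.117   4.8011 -0.5386] 0.010834167734162866 29.999809563159943
q 0.6597314634191808 radius 0.2667027488889942 (0.2669)
0.686 [-0.1, 4.0, 5.7]
0.712 [-0.1, 7.7, 11.6]
0.738 [-0.2, 11.2, 17.5]
0.764 [-0.2, 14.6, 23.6]
0.79 [-0.2, 17.8, 29.8]
0.816 [-0.3, 20.9, 36.0]
0.842 [-0.3, 23.8, 42.3]
0.868 [-0.4, 26.5, 48.7]
0.894 [-0.4, 29.1, 55.2]
0.92 [-0.4, 31.4, 61.7]
```

Request:
apply_moves:
  deltas:
    - {"fingers":6,"delta_pos":[-0.2,4,5.7],"angular":[0,0,0]}
    - {"fingers":6,"delta_pos":[-0.4,7.7,11.6],"angular":[0,0,0]}
    - {"fingers":6,"delta_pos":[-0.6,11.2,17.5],"angular":[0,0,0]}
    - {"fingers":6,"delta_pos":[-0.8,14.6,23.6],"angular":[0,0,0]}
    - {"fingers":6,"delta_pos":[-0.9,17.8,29.8],"angular":[0,0,0]}
    - {"fingers":6,"delta_pos":[-1,20.9,36],"angular":[0,0,0]}
    - {"fingers":6,"delta_pos":[-1,23.8,42.3],"angular":[0,0,0]}
    - {"fingers":6,"delta_pos":[-1,26.5,48.7],"angular":[0,0,0]}
    - {"fingers":6,"delta_pos":[-1,29.1,55.2],"angular":[0,0,0]}
    - {"fingers":6,"delta_pos":[-1,31.4,61.7],"angular":[0,0,0]}

```text
clock: 27.1
tool_pos: [0.4909, 0.0528, 0.1538]
orientation: [-179.8, -0.0, -89.2]
force: [3.4, -4.8, -2.4]
opening: 0.011
gripper_force: 30.0
```

```bash
python3 arc.py .0088 1.10 10
```

```text
[0.4909 0.0528 0.1538] [-179.84   -0.02  -89.16] [ 3.4279 -4.834  -2.3809] 0.011046035005498684 30.003172159194946
q 0.9201205770077273 radius 0.26693265128188703 (0.2669)
0.938 [-0.0, 1.5, 4.5]
0.956 [-0.0, 3.0, 9.1]
0.974 [-0.1, 4.4, 13.7]
0.992 [-0.1, 5.7, 18.3]
1.01 [-0.1, 6.9, 23.0]
1.028 [-0.1, 8.0, 27.6]
1.046 [-0.1, 9.1, 32.3]
1.064 [-0.2, 10.1, 37.0]
1.082 [-0.2, 10.9, 41.8]
1.1 [-0.2, 11.7, 46.5]
```

Request:
apply_moves:
  deltas:
    - {"fingers":6,"delta_pos":[0.3,1.5,4.5],"angular":[0,0,0]}
    - {"fingers":6,"delta_pos":[0.4,3,9.1],"angular":[0,0,0]}
    - {"fingers":6,"delta_pos":[0.4,4.4,13.7],"angular":[0,0,0]}
    - {"fingers":6,"delta_pos":[0.4,5.7,18.3],"angular":[0,0,0]}
    - {"fingers":6,"delta_pos":[0.4,6.9,23],"angular":[0,0,0]}
    - {"fingers":6,"delta_pos":[0.4,8,27.6],"angular":[0,0,0]}
    - {"fingers":6,"delta_pos":[0.4,9.1,32.3],"angular":[0,0,0]}
    - {"fingers":6,"delta_pos":[0.4,10.1,37],"angular":[0,0,0]}
    - {"fingers":6,"delta_pos":[0.4,10.9,41.8],"angular":[0,0,0]}
    - {"fingers":6,"delta_pos":[0.4,11.7,46.5],"angular":[0,0,0]}

```text
clock: 28.1
tool_pos: [0.4796, 0.0526, 0.1075]
orientation: [-179.8, 0.0, -89.2]
force: [3.2, -4.9, -2.9]
opening: 0.0108
gripper_force: 30.0
```

```bash
python3 arc.py .0088 1.145 6
```

```text
[0.4796 0.0526 0.1075] [-179.82    0.01  -89.15] [ 3.1648 -4.9199 -2.8999] 0.0107584052286639 30.005804300308228
q 1.0989375079543025 radius 0.26661942060478533 (0.2669)
1.107 [-0.0, 0.6, 2.0]
1.114 [-0.0, 0.9, 4.0]
1.122 [-0.0, 1.2, 6.0]
1.13 [-0.0, 1.5, 8.1]
1.137 [-0.0, 1.7, 10.1]
1.145 [-0.0, 2.0, 12.1]
```

Request:
apply_moves:
  deltas:
    - {"fingers":6,"delta_pos":[0,0.6,2],"angular":[0,0,0]}
    - {"fingers":6,"delta_pos":[0,0.9,4],"angular":[0,0,0]}
    - {"fingers":6,"delta_pos":[0,1.2,6],"angular":[0,0,0]}
    - {"fingers":6,"delta_pos":[0,1.5,8],"angular":[0,0,0]}
    - {"fingers":6,"delta_pos":[0,1.5,9.5],"angular":[0,0,0]}
    - {"fingers":6,"delta_pos":[0,1.5,9.5],"angular":[0,0,0]}

```text
clock: 28.7
tool_pos: [0.4789, 0.0528, 0.1011]
orientation: [-179.7, 0.0, -89.1]
force: [-9.0, -5.4, 28.5]
opening: 0.0111
gripper_force: 30.0
```

```bash
python3 arc.py .0088 1.145 3
```

```text
[0.4789 0.0528 0.1011] [-179.71    0.    -89.07] [-8.9871 -5.3642 28.4508] 0.011142364630781864 29.999055862426758
q 1.1233062534996228 radius 0.26640679678658774 (0.2669)
1.131 [-0.0, 0.8, 1.8]
1.138 [-0.0, 1.0, 3.8]
1.145 [-0.0, 1.2, 5.7]
```

The handle stopped with 28 N upward at a hood angle of about 1.12 rad, so the hood is on the plinth. I'll release, clear vertically and verify.

Request:
apply_moves:
  deltas:
    - {"fingers":6,"delta_pos":[0,0,-1],"angular":[0,0,0]}
    - {"fingers":34,"delta_pos":[0,0,-1],"angular":[0,0,0]}
    - {"fingers":34,"delta_pos":[0,0,-1],"angular":[0,0,0]}
    - {"fingers":34,"delta_pos":[0,0,-1],"angular":[0,0,0]}
    - {"fingers":34,"delta_pos":[0,0,-15],"angular":[0,0,0]}
    - {"fingers":34,"delta_pos":[0,0,-50],"angular":[0,0,0]}
    - {"fingers":34,"delta_pos":[0,0,-100],"angular":[0,0,0]}
    - {"fingers":34,"delta_pos":[200,0,-150],"angular":[0,0,0]}
    - {"fingers":34,"delta_pos":[200,0,-150],"angular":[0,0,0]}
    - {"fingers":34,"delta_pos":[200,0,-150],"angular":[0,0,0]}

```text
clock: 29.7
tool_pos: [0.4799, -0.0935, 0.2354]
orientation: [-179.8, 0.1, -89.0]
force: [1.0, 0.5, -1.1]
opening: 0.0337
gripper_force: 0.0
```

```bash
python3 - <<'E'
from hd import *
for n in("top","side"):
    cv2.imwrite(f"pics/{n}9.png",ctrl.snapshot(n)[:,:,::-1])
print(proj(cam("side"),[handle(1.134)+[0,.066,0],handle(1.134)-[0,.066,0]]),proj(cam("side"),[handle(1.08)+[0,.066,0],handle(1.08)-[0,.066,0]]))
b=cv2.imread("pics/side9.png")[140:310,170:370];cv2.imwrite("pics/c9.png",cv2.resize(b,None,fx=3.5,fy=3.5,interpolation=cv2.INTER_CUBIC))
E
```

```text
[[214.8914 221.4913]
 [244.6091 242.6587]] [[215.3916 216.9096]
 [245.2995 237.837 ]]
```

View pics/c9.png

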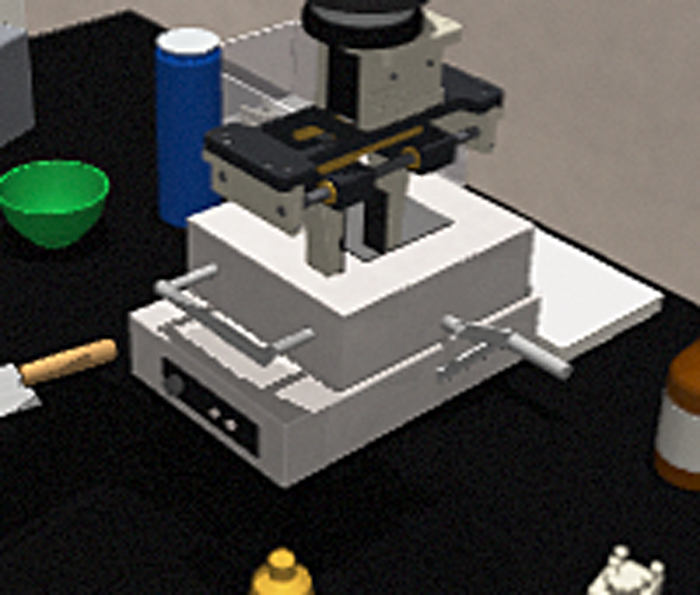

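The picture shows the hood flat on the plinth. The handle ends are at side (216,222) and (247,242), against (215,221) and (245,243) predicted for shut. The gripper is clear and the bystanders in view are in place.

```bash
python3 -c "
from plant import ctrl
print(ctrl.close_job())"
```

```text
the job is handed in; nothing more can be done
None
```

I handed the job in at about 30 s. The carrier is clicked into the seat, the stay is broken, the hood was lowered under grip and is fully shut, and the gripper is clear. No verdict came back; after the hood closed I had no view of the carrier, and I only checked the bystanders by eye in pictures.

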